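# Put the tube carousel back into the incubating rotator

### The arm

A 6-joint arm with a two-finger parallel gripper is mounted at the origin on a cart in front of the work surface, level with it; the furniture and walls round the work are solid. World frame = base frame: x ahead of the robot, y to its left, z up, the work surface at z = 0. Lengths are in m, angles in degrees, forces in N, time in s.
With the tool pointing down it reaches from about 0.3 to 0.75 m from the base axis. Payload 8.5 kg.
Tool frame: the origin (TCP) lies between the finger pads; the fingertips stand 17 mm ahead of it and the grasp point (between the pads) lies 2 mm behind it (env.tip_reach is the distance from the TCP to the fingertips, in m); z points along the fingers, y is the line along which they close (so a half turn about z gives the same grasp; the last joint's range is limited). The gripper opens to 85 mm and grips with 20 to 120 N. Pads are 22 mm wide; open, the fingers measure 114 mm over their backs; the gripper's body (76 mm by 85 mm) begins 54 mm behind the grasp point. The pads swing forward as they close: fully open they stand 13 mm farther back than shut.
Start: joints at [62.034, 21.807, 74.336, -0, 83.858, -12.336], TCP at [0.148, 0.53, 0.21] pointing down, gripper open.
Joint ranges: [-178.18, 178.18], [-50.72, 133.34], [12.68, 142.11], [-81.47, 261.47], [9.98, 163.14], [-165.26, 165.26]. Speed limits (degrees/s): [136.94, 136.94, 180, 180, 180, 180].

### API

Orientations are given as a 3x3 rotation matrix whose columns are the frame's x, y, z axes.
In Python, from rig import env, viewer gives the robot as it stands.
- The arm moves only by the tool move_arm, never from a script. Its argument "motion" is a list of rows, each a list of 2 entries, a list of its own where there are three numbers: the shift along the tool's x, y, z normalised to -1 to 1, where 1 is 50 mm, then the turn, a rotation vector about the tool's x, y, z normalised to -1 to 1, where 1 is 8 degrees. A call has 1 to 20 rows; each row shifts and turns the commanded pose from where the row before left it, along the tool's axes as they then stand; what a row does not reach is not made up. A row lasts 1/10 s, in which the tool goes at most 50 mm and 8.59 degrees, less where a joint would pass 70% of its speed; a pose out of reach is approached as far as the arm can. A call with a number of a shift or a turn outside -1 to 1 is refused whole. A call with a gripper value outside its range is refused whole. "claw" is the closure, from 0 (fully open) to 1 (shut), set as the call begins (left out, the last holds). The fingers move at their own pace and stop on an object; "force" is the grip in N (left out, the last holds). Time passes only in rows, so rows that do not move let the fingers close. It gives the time, the measured TCP pose, the force, the opening and the grip force at its end, in the units of the state.
- env.observe(): the state, without advancing time (a new reading comes with each control period).
- viewer.get_image(name): name is "scene" or "top" or "wrist"; returns a dict with "frame" (384x512x3 uint8, red, green, blue), "depth" (384x512 float32, m along the optical axis (not along the pixel's ray), 0 where there is no reading), "fx", "fy", "cx", "cy" (pixels), "eye" and "attitude" of the camera in the world; the wrist camera has in their place "T_tool_cam" (4x4, takes a point from camera to tool coordinates, whose origin is the TCP and whose axes are the flange's). Camera axes: x right, y up, looking along -z (the intrinsics and any distortion apply to the point x, -y, -z); pixel columns grow to the right and rows downward; lengths in m; the calibration is good to about 2 mm. A picture is of the moment at which its call begins: read the wrist's pose just before it.
- env.close_job(): hands the job in; it is judged then, once.
The state is a dict: "time_s": time; "q": joint angles; "qvel": joint speeds; "joint_efforts": joint torques, N m; "position": TCP position; "tool_rot": TCP orientation; "ft_force": force on the tool from outside, world axes, zero at the start; "wrist_torque": the same for the moment, N m; "grip_width": finger opening in m; "gripper_force": force on a finger pad.
Only numpy, scipy, OpenCV 4.12 (cv2) and the standard library are available. Lean on these libraries where they do the work, as an engineer would, in place of code of your own. Each camera call takes 0.05 s, during which the arm holds its last target. There are 200 camera calls.

### The job

Put the tube carousel back into the tube rotator: lower its axle into the two open slots, with the black drive wheel on the side of the motor and control tower, until both ends rest on the bottom of their slots, and let it go there. Then shut the clear cover fully. Leave the tube rack, the petri dish and the timer where they are.

Things in the scene. Friction and masses are not known exactly. Their poses are not given: they have to be found in the camera images.
- carousel_center (a point): Middle of the loose carousel (0.18 kg), on its axle. Two grey octagonal plates, 70 mm across flats, 5 mm thick, outer faces 54 mm apart, six capped microtubes between. It stands on a flat, axle level, 35 mm up; y runs along the axle to the black drive wheel. Grip: jaws close along the axle on the plates' outer faces, in the 30 mm between axle and plate edge; the fingers have 37 mm beside them.
- axle_drive (a point): Point on the axis of the carousel's steel axle (round, 10 mm thick), 68 mm from its middle towards the drive end; this part goes into the slot beside the tower. The axle ends 85 mm from the middle; the black drive wheel, 26 mm diameter, 6 mm wide, sits 76 to 82 mm from the middle.
- axle_plain (a point): Point on the axle's axis 68 mm from the carousel's middle towards the plain end, which ends 75 mm from the middle; this part goes into the slot away from the tower.
- rotator: Fixed white tube rotator; origin on the worktop. x to its back, y to its motor and control tower (left fifth seen from the robot, 138 mm high), z up. 182 mm deep, 228 wide (y -87 to 140). Chamber open at the top under the cover: front wall 81 mm ahead of the slots, 74 mm high; side walls rise from it to the back and are 112 mm high where the axle lies, inner faces at y = 88 and y = -79 mm.
- seat_drive (a point): Where the axle's axis lies, 70 mm above the worktop, once bottomed in the slot of the bracket beside the tower (mid-thickness of the 8 mm bracket; the two brackets' inner faces are 128 mm apart). Axes as the rotator's. The slot, 12 mm wide, slants from here up and to the front, 35 degrees from vertical: straight for 20 mm, then widening to 27 mm at its mouth, 34 to 40 mm from here.
- seat_plain (a point): The same point in the bracket away from the tower, 136 mm from seat_drive, same slot. Beside this bracket there are only 7 mm to the side wall, too little for the drive wheel; on the tower's side there are 16 mm.
- cover (a joint): Angle (rad) of the clear cover with grey frame: 0 shut, sloping 25 degrees down to the front; 1.309 at its stop, rising 50 degrees to the front, still overhanging the slots, so the carousel must come in from the front along the slots with a tilted tool. A stiff hinge (0.2 N m) holds it where it is left; 1 to 3 N near the lip moves it.
- cover_hinge (a point): Middle of the cover's hinge axis, parallel to the seated axle, 68 mm behind and 80 mm above the line of the seats. Axes as the rotator's. The cover is a flat panel, 184 mm wide and 6 mm thick, its mid-plane through the hinge axis; with its lip it reaches 171 mm from the axis.
- cover_lip (a point): Middle of the cover's finger lip (70 mm wide, 7 mm thick), 164 mm from the hinge axis.
- tube_rack: White tube rack with tubes, 60 x 172 x 47 mm, loose, left of the rotator. Origin under its centre.
- petri_dish: Petri dish, 90 mm across, 15 mm high, loose, behind the rack. Origin under its centre.
- timer: White bench timer, 58 x 72 x 21 mm, loose, between carousel and rotator. Origin under its centre.

How it is judged:
By the outcome, as a careful person would: the job done as asked, in the order asked, and still so for the second after the job is handed in, with the robot touching nothing.
It also fails if it takes over 45 s, if anything falls off the work surface, if the arm or the gripper's body presses on something with over 40 N, if the wrist force passes 120 N, or if a joint passes its speed limit or range.

## Working session

There is one attempt and no reset: what is moved stays moved. The work goes in short steps, Python scripts to look and compute and a tool call to move; the robot and the scene stay as the last step left them, time stands still between calls to the robot, and variables do not carry over. Pictures are saved under pics/ and viewed, at most 10 in all, crops included, and the job is handed in when it is done.

Besides the shell and the picture viewer there is one more tool, called after "Request:" in YAML: its name, and indented under it one key for each argument. move_arm: Moves the arm, as the interface text tells. Scaled input: -1 to 1 covers 50 mm each way for a shift and 8 degrees each way for a turn. Its arguments: {"type":"object","properties":{"motion":{"type":"array","items":{"type":"array"}},"claw":{"type":"number"},"force":{"type":"number"}},"required":["motion"]}

```bash
ls; mkdir -p pics; cat > h.py <<'E'
import numpy as np,cv2
from rig import env,viewer
np.set_printoptions(precision=4,suppress=True)
def cap(name,save=None):
    s=env.observe(); im=viewer.get_image(name)
    if 'eye' in im:
        R=np.array(im['attitude']);t=np.array(im['eye'])
    else:
        T=np.array(im['T_tool_cam']);Rt=np.array(s['tool_rot']);R=Rt@T[:3,:3];t=Rt@T[:3,3]+np.array(s['position'])
    if save:
        cv2.imwrite('pics/'+save+'.png',im['frame'][:,:,::-1]); np.savez('pics/'+save+'.npz',d=im['depth'],R=R,t=t,k=[im['fx'],im['fy'],im['cx'],im['cy']],f=im['frame'])
    return im,R,t
def load(n): return np.load('pics/'+n+'.npz')
def cloud(z):
    d=z['d'];fx,fy,cx,cy=z['k'];v,u=np.mgrid[:d.shape[0],:d.shape[1]]
    p=np.stack([(u-cx)/fx*d,-(v-cy)/fy*d,-d],-1)
    return p@z['R'].T+z['t']
E
python3 - <<'E'
from h import *
for n in ['scene','top','wrist']:
    im,R,t=cap(n,n+'0'); print(n,R,t,[im[k] for k in('fx','fy','cx','cy')],[k for k in im])
s=env.observe();print(s)
a=cv2.imread('pics/scene0.png');b=cv2.imread('pics/top0.png')
E
```

```text
pics
scene [[ 0.7157  0.5062 -0.4812]
 [-0.6983  0.5336 -0.4771]
 [ 0.0152  0.6775  0.7354]] [-0.0521 -0.5001  1.0085] [397.26952827880206, 397.26952827880206, 255.51905827946803, 190.80429414955069] ['frame', 'depth', 'fx', 'fy', 'cx', 'cy', 'eye', 'attitude']
top [[ 0.0233  0.9903 -0.1369]
 [-0.9995  0.0201 -0.0251]
 [-0.0221  0.1374  0.9903]] [0.3315 0.0596 1.3165] [390.42574083514467, 390.42574083514467, 255.7005018643365, 199.09501463550188] ['frame', 'depth', 'fx', 'fy', 'cx', 'cy', 'eye', 'attitude']
wrist [[ 0.2692 -0.9253 -0.2672]
 [ 0.9631  0.2584  0.0757]
 [-0.0011 -0.2777  0.9607]] [0.081  0.5482 0.3741] [315.8375810169833, 315.8375810169833, 262.8107352905581, 189.4109308308022] ['frame', 'depth', 'fx', 'fy', 'cx', 'cy', 'T_tool_cam']
{'time_s': 0.15, 'q': array([ 62.0339,  21.8321,  74.3696,   0.0015,  83.8595, -12.3361]), 'qvel': array([-0.0008, -0.1578, -0.0729, -0.0828, -0.0604, -0.0905]), 'joint_efforts': array([  0.0022, -44.8629, -23.1342,  -0.0001,   0.0038,   0.    ]), 'position': array([0.1481, 0.5295, 0.2095]), 'tool_rot': array([[-0.963 ,  0.2694, -0.0005],
       [ 0.2694,  0.963 , -0.0009],
       [ 0.0003, -0.001 , -1.    ]]), 'ft_force': array([ 0.1899,  0.1638, -0.1852]), 'wrist_torque': array([ 0.0366,  0.0359, -0.021 ]), 'gripper_force': 0.0, 'grip_width': 0.08527981513686156}
```

View pics/scene0.png

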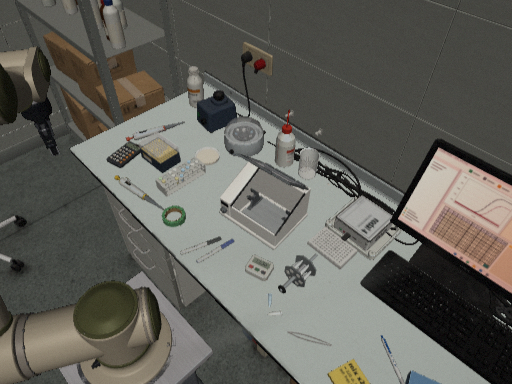

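View pics/top0.png

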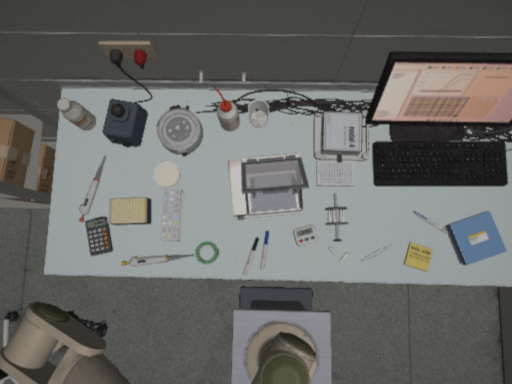

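```bash
python3 - <<'E'
from h import *
z=load('top0');P=cloud(z)
for n,(u,v) in dict(timer=(306,235),car=(337,216)).items(): print(n,P[v,u])
def obb(m,n):
    q=P[m][:,:2].astype(np.float32); r=cv2.minAreaRect(q*1000); print(n,m.sum(),r,cv2.boxPoints(r).tolist(),P[m][:,2].max())
U,V=np.meshgrid(np.arange(512),np.arange(384))
car=(U>318)&(U<356)&(V>190)&(V<246)&(P[...,2]>.012)&(P[...,2]<.1)
obb(car,'car')
pl=car&(P[...,2]>.045);obb(pl,'carplates')
rot=(U>222)&(U<310)&(V>145)&(V<222)&(P[...,2]>.03)
obb(rot,'rot')
tower=rot&(P[...,2]>.125)&(P[...,2]<.145);obb(tower&(U<248),'tower')
tim=(U>290)&(U<322)&(V>222)&(V<250)&(P[...,2]>.01);obb(tim,'timer')
def crop(n,src,u0,v0,u1,v1,s):
    im=cv2.imread(f'pics/{src}.png')[v0:v1,u0:u1];cv2.imwrite(f'pics/{n}.png',cv2.resize(im,None,fx=s,fy=s,interpolation=cv2.INTER_CUBIC))
crop('c1','top0',220,140,370,255,5)
crop('c2','scene0',210,150,330,300,4)
a=cv2.imread('pics/c1.png');b=cv2.imread('pics/c2.png')
zz=load('scene0');Q=cloud(zz)
print(Q[282,300],Q[265,300])
E
```

```text
timer [ 0.3942 -0.0759  0.0245]
car [ 0.4566 -0.1731  0.05  ]
car 422 ((451.885009765625, -169.8200225830078), (157.90423583984375, 68.06185150146484), 4.661980152130127) [[370.42816162109375, -142.31869506835938], [375.96002197265625, -210.15536499023438], [533.3418579101562, -197.32135009765625], [527.8099975585938, -129.48468017578125]] 0.07418889045841182
carplates 193 ((446.1227111816406, -170.18600463867188), (139.77391052246094, 67.66822052001953), 4.1581807136535645) [[373.9664306640625, -141.5084686279297], [378.873046875, -208.9985809326172], [518.2789916992188, -198.86354064941406], [513.3723754882812, -131.37342834472656]] 0.07418889045841182
rot 3413 ((482.2743225097656, 53.076255798339844), (298.2998352050781, 225.55807495117188), 6.211411476135254) [[321.797607421875, 149.05557250976562], [346.202392578125, -75.17832946777344], [642.7510375976562, -42.90306091308594], [618.3462524414062, 181.33084106445312]] 1.316493196430892
tower 292 ((586.8172607421875, 156.9713897705078), (54.45775604248047, 88.92347717285156), 73.57428741455078) [[536.4705200195312, 143.42633056640625], [621.7648315429688, 118.2812728881836], [637.1640014648438, 170.51644897460938], [551.8696899414062, 195.6614990234375]] 0.14441919822878524
timer 378 ((396.6824645996094, -83.93511199951172), (57.4786376953125, 95.74901580810547), 15.286081314086914) [[356.33831787109375, -45.33113098144531], [381.58148193359375, -137.69268798828125], [437.026611328125, -122.53909301757812], [411.783447265625, -30.177536010742188]] 0.027964019462158873
[ 0.4356 -0.1971  0.0341] [ 0.4836 -0.1566  0.0212]
```

View pics/c1.png

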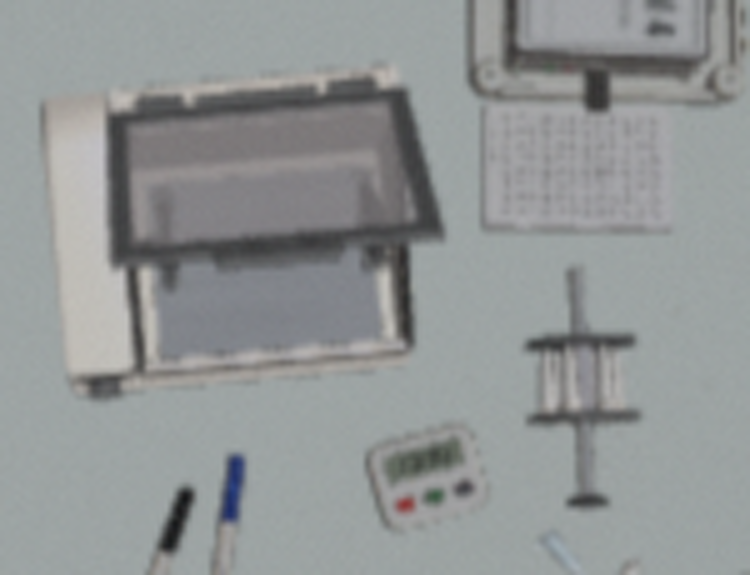

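Request:
move_arm:
  motion:
    - [[-0.56, -0.675, -0.25], [0, 0, 0]]
    - [[-0.56, -0.675, -0.25], [0, 0, 0]]
    - [[-0.56, -0.675, -0.25], [0, 0, 0]]
    - [[-0.56, -0.675, -0.25], [0, 0, 0]]
    - [[-0.56, -0.675, -0.25], [0, 0, 0]]
    - [[-0.56, -0.675, -0.25], [0, 0, 0]]
    - [[-0.56, -0.675, -0.25], [0, 0, 0]]
    - [[-0.56, -0.675, -0.25], [0, 0, 0]]
    - [[-0.56, -0.675, -0.25], [0, 0, 0]]
    - [[-0.56, -0.675, -0.25], [0, 0, 0]]
    - [[-0.56, -0.675, -0.25], [0, 0, 0]]
    - [[-0.56, -0.675, -0.25], [0, 0, 0]]
    - [[0, 0, 0], [0, -1, 0]]
    - [[0, 0, 0], [0, -1, 0]]
    - [[0, 0, 0], [0, 0, 0]]
    - [[0, 0, 0], [0, 0, 0]]

```text
time_s: 1.75
position: [0.3622, 0.0493, 0.3601]
tool_rot: [[-0.926, 0.269, 0.264], [0.259, 0.963, -0.074], [-0.274, 0.0, -0.962]]
ft_force: [0.5, -0.1, 0.9]
grip_width: 0.0854
gripper_force: 0.0
```

```bash
python3 - <<'E'
from h import *
im,R,t=cap('wrist','w1');s=env.observe();print(s['time_s'],s['position'],s['q'],env.tip_reach,R,t)
cv2.imwrite('pics/w1b.png',cv2.resize(im['frame'][:,:,::-1],(800,600),interpolation=cv2.INTER_CUBIC))
E
```

```text
1.8 [0.3627 0.0492 0.3601] [ -9.706   -9.7599  88.2833  -1.6207  85.6585 -84.1953] 0.017 [[ 0.2689 -0.8163 -0.5113]
 [ 0.9632  0.228   0.1425]
 [ 0.0002 -0.5308  0.8475]] [0.2543 0.0793 0.4991]
```

View pics/w1b.png

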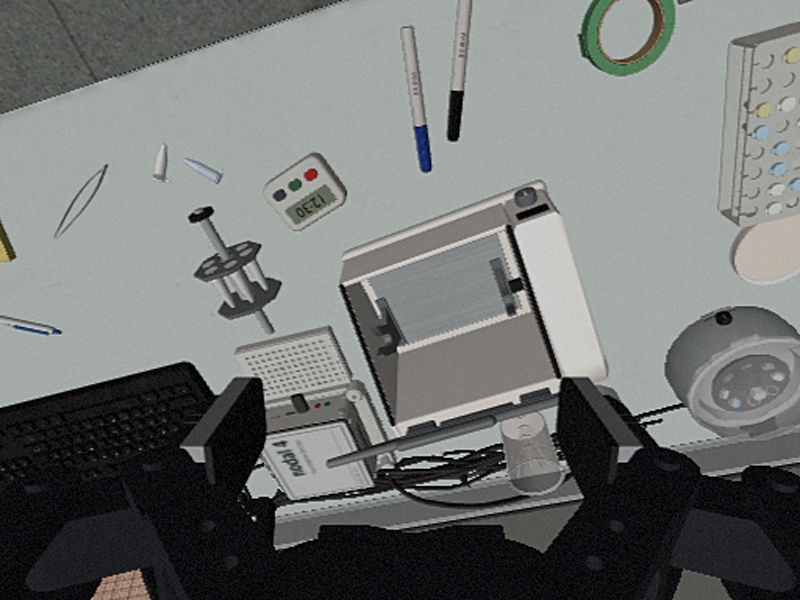

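```bash
python3 - <<'E'
from h import *
z=load('w1');P=cloud(z)
def pl(n,m):
    q=P[m].astype(float); r=cv2.minAreaRect((q[:,:2]*1000).astype(np.float32));print(n,m.sum(),np.round(r[0],1),np.round(r[1],1),round(r[2],2),'z',np.median(q[:,2]),np.round(cv2.boxPoints(r),1).tolist())
X,Y,Z=P[...,0],P[...,1],P[...,2]
from scipy import ndimage as N
pl('tower',N.binary_opening((abs(Z-.138)<.006)&(X>.35)&(X<.7)&(Y>.05)&(Y<.25)))
pl('timer',N.binary_opening((abs(Z-.021)<.006)&(X>.33)&(X<.45)&(Y>-.13)&(Y<-.02)))
print('bench z',np.median(Z[(abs(X-.38)<.02)&(abs(Y-.1)<.02)]))
for u,v in [(388,330),(500,285),(345,262),(500,212),(395,400),(550,375)]:
    print(u,v,P[int(v*.64),int(u*.64)])
f=z['f'];im=f[155:275,205:385][:,:,::-1]
im=cv2.resize(im,None,fx=4.4,fy=4.4,interpolation=cv2.INTER_CUBIC)
cv2.imwrite('pics/c3.png',cv2.convertScaleAbs(im,alpha=1.3))
np.save('pics/P1.npy',P)
E
```

```text
tower 1119 [597.8 113.4] [ 44.7 127.6] 2.79 z 0.137912396963758 [[572.2999877929688, 176.0], [578.5, 48.599998474121094], [623.2000122070312, 50.79999923706055], [617.0, 178.1999969482422]]
timer 1533 [397.7 -74.4] [58.  71.9] 16.53 z 0.019743028060859424 [[359.70001220703125, -48.20000076293945], [380.1000061035156, -117.0999984741211], [435.70001220703125, -100.5999984741211], [415.29998779296875, -31.700000762939453]]
bench z 0.4131576092311109
388 330 [ 0.5542 -0.0307  0.0602]
500 285 [0.5129 0.0971 0.0879]
345 262 [ 0.4765 -0.0577  0.0272]
500 212 [0.4582 0.1139 0.0426]
395 400 [ 0.6112 -0.0391  0.1097]
550 375 [0.5983 0.1238 0.1338]
```

View pics/c3.png

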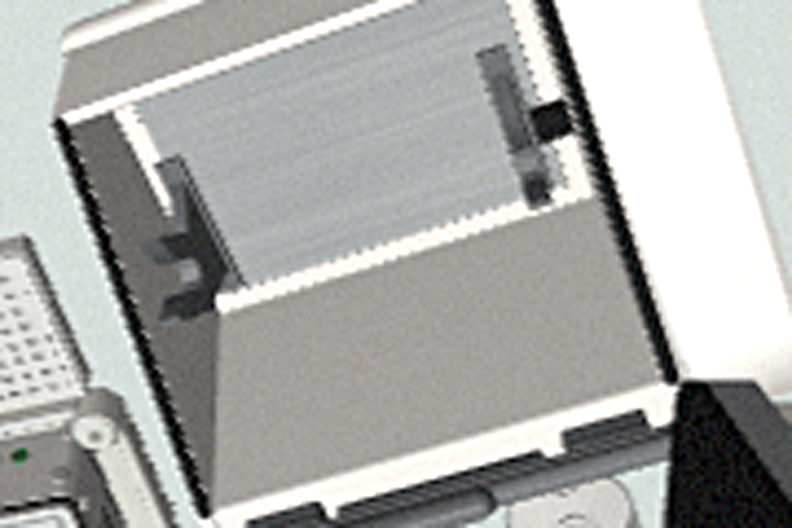

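```bash
cat > a.py <<'E'
from h import *
P=np.load('pics/P1.npy');z=load('w1')
def fit(n,poly):
    m=np.zeros(P.shape[:2],np.uint8);p=(np.array(poly)/4.4+[205,155]).round().astype(int)
    cv2.fillPoly(m,[p],1);q=P[m>0].astype(float);q=q[q[:,2]>-.05]
    for _ in range(4):
        c=q.mean(0);nv=np.linalg.svd(q-c,full_matrices=False)[2][2];r=(q-c)@nv;q=q[abs(r)<max(.002,2*np.median(abs(r)))]
    nv*=np.sign(nv[0]) if abs(nv[0])>.5 else np.sign(nv[1]);print(n,len(q),'n',nv,'c',c,'rms',r.std(),'yaw',np.degrees(np.arctan2(nv[1],nv[0])))
fit('backwall',[(240,330),(560,230),(630,350),(240,470)])
fit('leftwall',[(90,140),(130,180),(205,330),(200,440)])
fit('front',[(90,60),(380,-30),(380,-5),(100,90)])
fit('plainbr',[(185,190),(225,250),(220,270),(190,230)])
fit('drivebr',[(490,60),(505,60),(530,140),(515,140)])
fit('towertop',[(600,30),(690,20),(760,300),(700,300)])
fx,fy,cx,cy=z['k']
def ray(u,v,h):
    u,v=u/4.4+205-.4,v/4.4+155-.4
    d=z['R']@np.array([(u-cx)/fx,-(v-cy)/fy,-1]);return z['t']+d*(h-z['t'][2])/d[2]
print('mouthplain',ray(168,280,.10),'drive?',ray(530,165,.10))
E
python3 a.py; python3 - <<'E'
import sys;sys.path.insert(0,'.')
E
python3 - <<'E'
from h import *
P=np.load('pics/P1.npy')
im=np.clip((P[150:280,200:390,2])*1000,0,160).astype(np.uint8)
im=cv2.applyColorMap((im*1.5).astype(np.uint8),cv2.COLORMAP_JET)
cv2.imwrite('pics/c4.png',cv2.resize(im,None,fx=4.2,fy=4.2,interpolation=cv2.INTER_NEAREST))
E
```

```text
backwall 2630 n [0.994  0.109  0.0006] c [0.6072 0.0468 0.0851] rms 0.0006135959313225317 yaw 6.256426444190347
leftwall 430 n [-0.1076  0.9942 -0.0021] c [ 0.5597 -0.0449  0.074 ] rms 0.00027624837789124167 yaw 96.17877792264115
front 481 n [0.994  0.109  0.0034] c [0.4692 0.0117 0.058 ] rms 0.00037731858865300137 yaw 6.258976650204386
plainbr 70 n [-0.1155  0.993   0.0252] c [ 0.5663 -0.0295  0.0341] rms 0.0005368131978776032 yaw 96.63472483231699
drivebr 56 n [-0.2729  0.9614 -0.0348] c [0.5284 0.1013 0.0527] rms 0.001047430639703939 yaw 105.84851351854465
towertop 1032 n [-0.1541  0.9853  0.0741] c [0.5268 0.1498 0.1162] rms 0.0063853527238547725 yaw 98.89102076807342
mouthplain [ 0.5383 -0.0328  0.1   ] drive? [0.5247 0.1008 0.1   ]
```

View pics/c4.png

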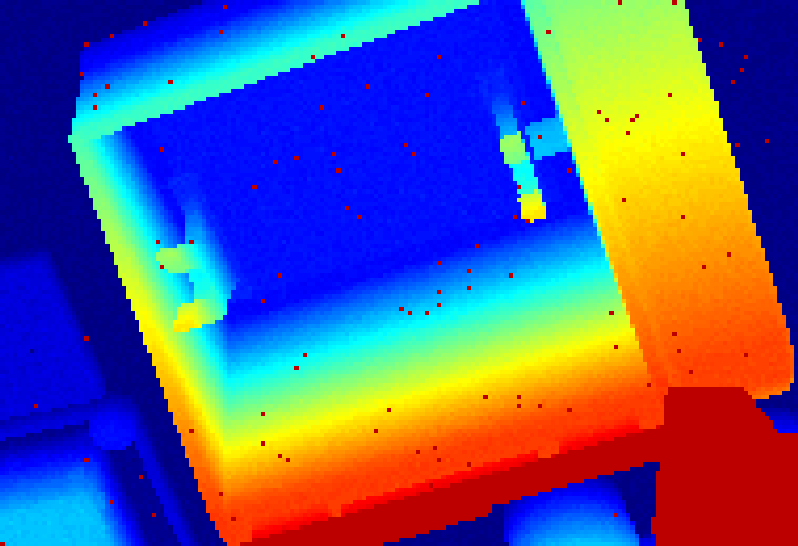

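```bash
python3 - <<'E'
from h import *
P=np.load('pics/P1.npy').reshape(-1,3)
a=np.radians(6.26);ex=np.array([np.cos(a),np.sin(a)]);ey=np.array([-ex[1],ex[0]])
x=P[:,:2]@ex*1000;y=P[:,:2]@ey*1000+26.8;z=P[:,2]*1000
for lo,hi in((63.5,72.5),(-72.5,-63.5)):
    m=(y>lo)&(y<hi)&(x>450)&(x<620)&(z>25)&(z<125)
    o=np.argsort(x[m]);print(lo);print(' '.join(f'{i:.0f},{k:.0f}' for i,k in zip(x[m][o][::2],z[m][o][::2])))
m=(z>72)&(z<77)&(y>-60)&(y<60)&(x<520)&(x>420);print('front rim x',np.percentile(x[m],[1,50,99]))
m=(y>-55)&(y<60)&(x>400)&(x<470)&(z>20)&(z<68);print('front face x',np.median(x[m]))
E
```

```text
63.5
467,25 467,73 467,58 467,27 467,36 467,39 467,67 467,28 467,42 467,68 467,41 467,34 468,57 468,70 468,64 468,37 468,65 468,28 468,73 468,33 468,71 468,34 468,70 468,61 468,46 468,40 468,62 468,42 468,38 468,29 468,44 468,30 468,42 468,73 468,36 468,60 468,31 468,44 468,27 468,46 468,52 468,56 469,46 470,75 470,73 470,75 471,75 471,75 472,74 473,73 501,26 508,25 509,25 520,90 520,88 521,87 522,89 522,90 522,90 523,91 524,25 525,89 525,25 526,89 527,87 527,26 527,27 528,28 528,25 528,27 529,26 530,86 530,27 531,26 531,85 531,25 531,85 532,85 532,28 533,85 533,85 534,29 534,27 534,84 535,29 536,27 537,28 537,26 537,27 537,32 537,28 538,33 538,29 539,35 539,32 539,36 539,34 540,26 540,43 540,111 540,110 540,106 540,100 540,37 540,43 540,44 540,40 540,105 540,107 541,38 541,111 541,28 541,103 541,97 541,105 541,50 541,107 541,47 541,44 541,50 541,44 541,99 541,52 541,96 542,98 542,47 542,52 542,49 542,97 543,111 543,50 544,27 546,63 548,28 549,66 549,63 550,65 551,66 551,64 552,65 553,66 553,28 553,67 554,67 554,66 555,68 555,26 556,66 556,68 557,72 557,68 557,71 557,69 558,68 558,81
[... 2427 characters left out ...]
49 607,79 608,63 608,66 608,48 608,57 608,97 608,86 608,71 608,56 608,95 608,125 608,93 608,122 608,80 608,84 608,124 608,58 608,37 608,118 608,61 608,113 608,95 608,92 608,111 608,93 608,32 608,72 608,75 609,64 609,98 609,73 609,88 609,87 609,100 609,100 609,42 609,114 609,110 609,30 609,108 609,74 609,117 609,39 609,81 609,102 609,67 609,101 609,122 609,49 609,26 609,110 609,62 609,111 609,103 609,56 609,86 609,113 609,107 609,112 609,34 609,108 609,68 609,46 609,104 609,69 609,94 609,123 609,37 609,116 609,117 609,48 609,118 609,76 609,82 609,85 609,71 609,115 609,57 610,54 610,120 610,69 610,96 610,118 610,97 610,105
front rim x [467.117  469.6893 473.307 ]
front face x 467.6161712956471
```

```bash
cat > car.py <<'E'
from h import *
def fitcar(P):
    q=P.reshape(-1,3).astype(float);m=(q[:,2]>.012)&(q[:,2]<.085)&(q[:,0]>.35)&(q[:,0]<.56)&(q[:,1]>-.25)&(q[:,1]<-.115)
    q=q[m]
    # sample cost: axle points = those with dist from axis<~5mm at |s|>30; fit by scan
    from scipy.optimize import minimize
    def loc(p):
        u=np.array([np.cos(p[2]),np.sin(p[2])]);d=q[:,:2]-p[:2];return d@u,d@np.array([-u[1],u[0]]),q[:,2]-.035
    def cost(p):
        s,t,h=loc(p);r=np.hypot(t,h);c=0
        a=((s>.03)&(s<.074))|((s<-.03)&(s>-.073));c+=np.minimum(abs(r-.005),.004)[a&(r<.012)].sum()-.004*(a&(r<.012)).sum()
        w=(s>.070)&(s<.088)&(r<.02);c+=np.where(w,np.minimum(np.hypot(np.maximum(abs(s-.079)-.003,0),np.maximum(r-.013,0)),.004)-.004,0).sum()
        pl=(r>.015)&(r<.04);c+=np.where(pl,np.minimum(np.minimum(abs(abs(s)-.027),abs(abs(s)-.022)),.004)-.004,0).sum()
        return c
    best=None
    for th in np.radians([170,176,182,188,194]):
        for dx in(-.01,0,.01):
            r=minimize(cost,[.447+dx,-.17,th],method='Nelder-Mead',options=dict(initial_simplex=np.array([[.447+dx,-.17,th],[.455+dx,-.17,th],[.447+dx,-.162,th],[.447+dx,-.17,th+.06]]),xatol=1e-5,fatol=1e-6))
            if best is None or r.fun<best.fun:best=r
    s,t,h=loc(best.x);a=abs(s)>.032;rr=np.hypot(t,h)
    print(len(q),best.fun,best.x[:2],np.degrees(best.x[2]),'s range',s[rr<.02].min(),s[rr<.02].max(),'top z plates',np.percentile(q[:,2],98))
    print('plate |s| hist',np.histogram(s[rr>.02],bins=np.arange(-.034,.036,.002)))
    return best.x
if __name__=='__main__':
    import sys
    fitcar(cloud(load(sys.argv[1])))
E
python3 car.py w1; python3 car.py scene0
```

```text
1839 -4.206203924991416 [ 0.4624 -0.1729] 182.44061498953073 s range -0.07351857275865066 0.08513163156444267 top z plates 0.0703502060235639
plate |s| hist (array([  0,   0,   0,   8,  46, 178, 123,  11,   7,  15,  17,  14,  17,
        16,  19,  22,  20,  21,  23,  23,  25,  21,  23,  24,  20,  26,
         8,   1,  32,  63, 297,   2,   0,   0]), array([-0.034, -0.032, -0.03 , -0.028, -0.026, -0.024, -0.022, -0.02 ,
       -0.018, -0.016, -0.014, -0.012, -0.01 , -0.008, -0.006, -0.004,
       -0.002,  0.   ,  0.002,  0.004,  0.006,  0.008,  0.01 ,  0.012,
        0.014,  0.016,  0.018,  0.02 ,  0.022,  0.024,  0.026,  0.028,
        0.03 ,  0.032,  0.034]))
699 -1.4583071289227993 [ 0.4625 -0.1724] 182.4968918979144 s range -0.07391870979041118 0.0868003495029873 top z plates 0.0707371068287577
plate |s| hist (array([  0,   0,   0,   5,  15,  72,  50,   6,   7,   3,   6,   7,   3,
         6,   7,   9,   6,   9,   9,   6,  10,   7,   8,   5,   5,   4,
         1,   0,   8,  33, 101,  23,   0,   0]), array([-0.034, -0.032, -0.03 , -0.028, -0.026, -0.024, -0.022, -0.02 ,
       -0.018, -0.016, -0.014, -0.012, -0.01 , -0.008, -0.006, -0.004,
       -0.002,  0.   ,  0.002,  0.004,  0.006,  0.008,  0.01 ,  0.012,
        0.014,  0.016,  0.018,  0.02 ,  0.022,  0.024,  0.026,  0.028,
        0.03 ,  0.032,  0.034]))
```

Request:
move_arm:
  motion:
    - [[0, 0, 0], [0, 1, 0]]
    - [[0, 0, 0], [0, 1, 0]]
    - [[0, 0, 0], [0, 0, 1]]
    - [[0, 0, 0], [0, 0, 1]]
    - [[0, 0, 0], [0, 0, 1]]
    - [[0, 0, 0], [0, 0, 1]]
    - [[0, 0, 0], [0, 0, 1]]
    - [[0, 0, 0], [0, 0, 1]]
    - [[0, 0, 0], [0, 0, 1]]
    - [[0, 0, 0], [0, 0, 1]]
    - [[0, 0, 0], [0, 0, 0.98]]
    - [[-0.753, 0.301, 0], [0, 0, 0]]
    - [[-0.753, 0.301, 0], [0, 0, 0]]
    - [[-0.753, 0.301, 0], [0, 0, 0]]
    - [[-0.753, 0.301, 0], [0, 0, 0]]
    - [[-0.753, 0.301, 0], [0, 0, 0]]
    - [[-0.753, 0.301, 0], [0, 0, 0]]
    - [[0, 0, 0], [0, 0, 0]]
    - [[0, 0, 0], [0, 0, 0]]

```text
time_s: 3.7
position: [0.4634, -0.1734, 0.3588]
tool_rot: [[-0.043, 0.999, -0.003], [0.999, 0.043, 0.002], [0.002, -0.003, -1.0]]
ft_force: [-1.1, 0.5, -0.2]
grip_width: 0.0856
gripper_force: 0.0
```

Request:
move_arm:
  motion:
    - [[0, 0, 0.9], [0, 0, 0]]
    - [[0, 0, 0.9], [0, 0, 0]]
    - [[0, 0, 0.9], [0, 0, 0]]
    - [[0, 0, 0.9], [0, 0, 0]]
    - [[0, 0, 0.9], [0, 0, 0]]
    - [[0, -0.02, 0.5], [0, 0, 0]]
    - [[0, 0, 0.5], [0, 0, 0]]
    - [[0, 0, 0.25], [0, 0, 0]]
    - [[0, 0, 0.17], [0, 0, 0]]
    - [[0, 0, 0], [0, 0, 0]]
    - [[0, 0, 0], [0, 0, 0]]

```text
time_s: 4.8
position: [0.4622, -0.1725, 0.0646]
tool_rot: [[-0.045, 0.999, 0.001], [0.999, 0.045, -0.0], [-0.001, 0.001, -1.0]]
ft_force: [-0.3, -1.0, 0.1]
grip_width: 0.0854
gripper_force: 0.0
```

Request:
move_arm:
  motion:
    - [[0, 0, 0], [0, 0, 0]]
    - [[0, 0, 0], [0, 0, 0]]
    - [[0, 0, 0], [0, 0, 0]]
    - [[0, 0, 0], [0, 0, 0]]
    - [[0, 0, 0], [0, 0, 0]]
    - [[0, 0, 0], [0, 0, 0]]
    - [[0, 0, 0], [0, 0, 0]]
    - [[0, 0, 0], [0, 0, 0]]
  claw: 1
  force: 60

```text
time_s: 5.6
position: [0.4618, -0.1727, 0.0639]
tool_rot: [[-0.044, 0.999, 0.0], [0.999, 0.044, 0.0], [0.0, 0.0, -1.0]]
ft_force: [0.1, -0.0, -0.5]
grip_width: -0.0004
gripper_force: 0.0
```

```bash
python3 - <<'E'
from h import *
im,R,t=cap('wrist','w2');im2,_,_=cap('scene','s2')
a=im['frame'][:,:,::-1];b=im2['frame'][200:320,230:390][:,:,::-1]
b=cv2.resize(b,(512,384),interpolation=cv2.INTER_CUBIC)
cv2.imwrite('pics/m2.png',cv2.resize(np.hstack([a,b]),(800,300)))
E
```

```text
(no output)
```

View pics/m2.png

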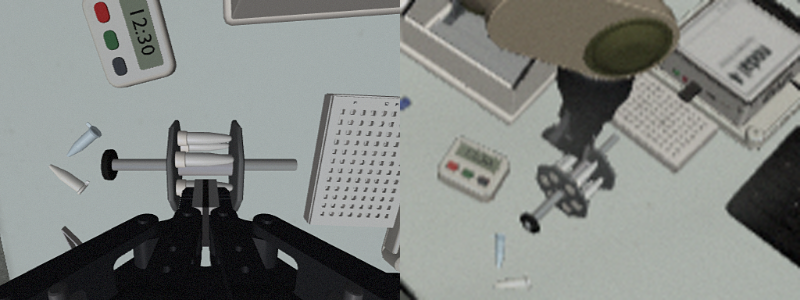

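```bash
python3 car.py w2; python3 car.py s2; python3 - <<'E'
from h import *
z=load('w2');P=cloud(z)
s=env.observe();print(s['position'],s['grip_width'],s['gripper_force'],s['ft_force'],s['time_s'])
R=s['tool_rot'];Q=(P-s['position'])@R*1000
for v in range(225,275,4):
    u=262; print(v,[Q[v,uu].round(0).tolist() for uu in (215,250,262,275,305)])
E
```

```text
10243 -20.517341648689925 [ 0.4624 -0.1726] 182.5076769933819 s range -0.0746775001040301 0.08198524293261786 top z plates 0.07088521593068539
plate |s| hist (array([  0,   0,   0, 131, 412, 617, 411,  99,  99, 116, 100, 117,  99,
       110,  95, 114,  99, 123, 108, 118, 103, 143, 149, 132, 171, 178,
       201, 315, 717, 403, 140,   0,   0,   0]), array([-0.034, -0.032, -0.03 , -0.028, -0.026, -0.024, -0.022, -0.02 ,
       -0.018, -0.016, -0.014, -0.012, -0.01 , -0.008, -0.006, -0.004,
       -0.002,  0.   ,  0.002,  0.004,  0.006,  0.008,  0.01 ,  0.012,
        0.014,  0.016,  0.018,  0.02 ,  0.022,  0.024,  0.026,  0.028,
        0.03 ,  0.032,  0.034]))
622 -1.3020901913962803 [ 0.4624 -0.1724] 182.5603549037647 s range -0.07282224167761996 0.08462360138987791 top z plates 0.0702258440435392
plate |s| hist (array([  0,   0,   0,   2,  10,  44,  29,   3,   3,   7,   2,   4,   3,
         4,  11,   6,  10,   8,   6,  11,   4,  11,   7,   5,   6,   4,
         1,   3,  10,  30, 109,  17,   0,   0]), array([-0.034, -0.032, -0.03 , -0.028, -0.026, -0.024, -0.022, -0.02 ,
       -0.
[... 1020 characters left out ...]
 -47.0], [10.0, 6.0, -46.0], [-10.0, 24.0, -7.0]]
253 [[-12.0, -26.0, -6.0], [11.0, -4.0, -51.0], [11.0, 1.0, -51.0], [11.0, 6.0, -51.0], [-12.0, 24.0, -6.0]]
257 [[-51.0, -37.0, 61.0], [10.0, -4.0, -53.0], [11.0, 1.0, -54.0], [10.0, 6.0, -52.0], [-14.0, 24.0, -7.0]]
261 [[-55.0, -37.0, 62.0], [11.0, -4.0, -58.0], [10.0, 1.0, -55.0], [11.0, 6.0, -57.0], [-21.0, 25.0, -0.0]]
265 [[-59.0, -38.0, 63.0], [10.0, -4.0, -59.0], [10.0, 1.0, -59.0], [10.0, 6.0, -59.0], [-26.0, 26.0, 5.0]]
269 [[-62.0, -38.0, 62.0], [12.0, -4.0, -64.0], [9.0, 1.0, -60.0], [12.0, 5.0, -65.0], [-62.0, 35.0, 63.0]]
273 [[-66.0, -38.0, 62.0], [12.0, -3.0, -67.0], [7.0, 1.0, -60.0], [11.0, 5.0, -66.0], [-67.0, 35.0, 64.0]]
```

```bash
python3 - <<'E'
from h import *
for n in('wrist0','w1','w2'):
    z=load(n);P=cloud(z)
    im=viewer.get_image('wrist') if n=='wrist0' else None
    if im: T=np.array(im['T_tool_cam']);print(T)
    C=(P-z['t'])@z['R'];Q=(C@T[:3,:3].T+T[:3,3])*1000
    m=(Q[...,2]<60)&(Q[...,2]>-60)&(abs(Q[...,1])<65)&(abs(Q[...,0])<14)
    if n=='w2': m&=abs(Q[...,1])<10
    if n!='w2': m&=abs(Q[...,1])>35
    q=Q[m];print(n,len(q),'zmax',np.percentile(q[:,2],[50,90,99,100]),'x',q[:,0].min(),q[:,0].max(),'|y|',np.percentile(abs(q[q[:,2]>np.percentile(q[:,2],90)][:,1]),[0,50,100]))
print(env.observe()['position'],env.tip_reach)
E
```

```text
[[ 0.0002  0.9605  0.2782  0.0703]
 [ 1.     -0.0004  0.0005  0.001 ]
 [ 0.0006  0.2782 -0.9605 -0.1646]
 [ 0.      0.      0.      1.    ]]
wrist0 3197 zmax [-50.3269 -40.1505 -35.8596 -34.1604] x -12.035437760463411 11.365674958969535 |y| [41.4073 43.2239 48.9434]
w1 3198 zmax [-50.3644 -40.1836 -35.9241 -33.9367] x -12.025681451596244 11.645791756489796 |y| [41.4889 43.1415 49.9217]
w2 2883 zmax [-37.4899  22.6806  44.5841  46.217 ] x -11.838966713540373 13.977401633404309 |y| [0.2689 5.1136 9.985 ]
[ 0.4618 -0.1726  0.0639] 0.017
```

Request:
move_arm:
  motion:
    - [[0, 0, 0], [0, 0, 0]]
    - [[0, 0, 0], [0, 0, 0]]
    - [[0, 0, 0], [0, 0, 0]]
    - [[0, 0, 0], [0, 0, 0]]
    - [[0, 0, 0], [0, 0, 0]]
    - [[0, 0, 0], [0, 0, 0]]
  claw: 0.35

```text
time_s: 6.35
position: [0.4618, -0.1726, 0.0639]
tool_rot: [[-0.044, 0.999, -0.0], [0.999, 0.044, 0.0], [0.0, -0.0, -1.0]]
ft_force: [0.3, 0.4, 0.3]
grip_width: 0.0551
gripper_force: 0.0
```

```bash
python3 - <<'E'
from h import *
im,R,t=cap('wrist','w3');T=np.array(im['T_tool_cam'])
s=env.observe();print(s['grip_width'],s['position'])
def ends(n,ys):
    z=load(n);C=(cloud(z)-z['t'])@z['R'];Q=(C@T[:3,:3].T+T[:3,3])*1000
    for lo,hi in ys:
        m=(Q[...,1]>lo)&(Q[...,1]<hi)&(abs(Q[...,0])<14)&(Q[...,2]<-15)&(Q[...,2]>-80)
        q=Q[m];o=np.argsort(-q[:,2])[:12];print(n,lo,len(q),q[o].round(0).tolist())
ends('w3',[(15,50),(-50,-15)]);ends('w2',[(-12,12)]);ends('w1',[(35,65),(-65,-35)])
E
```

```text
0.05569232800738156 [ 0.4618 -0.1726  0.0639]
w3 15 4257 [[7.0, 29.0, -25.0], [-1.0, 29.0, -25.0], [-4.0, 29.0, -26.0], [0.0, 29.0, -26.0], [6.0, 29.0, -26.0], [7.0, 29.0, -26.0], [-2.0, 29.0, -26.0], [-1.0, 29.0, -27.0], [7.0, 29.0, -27.0], [-0.0, 28.0, -27.0], [-2.0, 29.0, -27.0], [-5.0, 29.0, -27.0]]
w3 -50 4325 [[-2.0, -27.0, -26.0], [8.0, -27.0, -26.0], [-1.0, -27.0, -26.0], [0.0, -27.0, -27.0], [-2.0, -27.0, -27.0], [-0.0, -27.0, -27.0], [7.0, -27.0, -27.0], [-3.0, -27.0, -27.0], [7.0, -27.0, -27.0], [-4.0, -27.0, -27.0], [-5.0, -27.0, -27.0], [3.0, -27.0, -27.0]]
w2 -12 4627 [[10.0, -2.0, -26.0], [10.0, 5.0, -26.0], [10.0, -1.0, -26.0], [10.0, 7.0, -26.0], [10.0, 4.0, -27.0], [10.0, -3.0, -27.0], [10.0, -2.0, -27.0], [10.0, 1.0, -27.0], [10.0, 0.0, -27.0], [10.0, -1.0, -27.0], [10.0, -4.0, -27.0], [10.0, 2.0, -27.0]]
w1 35 3223 [[-2.0, 44.0, -34.0], [-3.0, 44.0, -34.0], [2.0, 44.0, -35.0], [7.0, 44.0, -35.0], [7.0, 44.0, -35.0], [-9.0, 44.0, -35.0], [-1.0, 44.0, -35.0], [-4.0, 44.0, -35.0], [4.0, 44.0, -36.0], [6.0, 44.0, -36.0], [4.0, 44.0, -36.0], [2.0, 44.0, -36.0]]
w1 -65 3228 [[3.0, -42.0, -35.0], [7.0, -42.0, -35.0], [-4.0, -42.0, -35.0], [-3.0, -42.0, -35.0], [6.0, -42.0, -35.0], [-2.0, -42.0, -35.0], [3.0, -42.0, -35.0], [-8.0, -42.0, -35.0], [-4.0, -42.0, -35.0], [2.0, -42.0, -35.0], [1.0, -42.0, -36.0], [-7.0, -42.0, -36.0]]
```

Request:
move_arm:
  motion:
    - [[0, 0, 0], [0, 0, 0]]
    - [[0, 0, 0], [0, 0, 0]]
    - [[0, 0, 0], [0, 0, 0]]
    - [[0, 0, 0.3], [0, 0, 0]]
    - [[0, 0, 0.3], [0, 0, 0]]
    - [[0, 0, 0.28], [0, 0, 0]]
    - [[0, 0, 0], [0, 0, 0]]
  claw: 0

```text
time_s: 7.1
position: [0.4611, -0.1722, 0.0187]
tool_rot: [[-0.044, 0.999, -0.003], [0.999, 0.044, 0.002], [0.002, -0.002, -1.0]]
ft_force: [0.5, -0.1, 0.5]
grip_width: 0.0851
gripper_force: 0.0
```

Request:
move_arm:
  motion:
    - [[0, 0, 0], [0, 0, 0]]
    - [[0, 0, 0], [0, 0, 0]]
    - [[0, 0, 0], [0, 0, 0]]
    - [[0, 0, 0], [0, 0, 0]]
    - [[0, 0, 0], [0, 0, 0]]
    - [[0, 0, 0], [0, 0, 0]]
  claw: 1
  force: 60

```text
time_s: 7.7
position: [0.4625, -0.173, 0.0209]
tool_rot: [[-0.044, 0.999, 0.002], [0.999, 0.044, -0.001], [-0.001, 0.002, -1.0]]
ft_force: [0.8, 0.7, 6.1]
grip_width: 0.0531
gripper_force: 63.3
```

Request:
move_arm:
  motion:
    - [[0, 0, -0.4], [0, 0, 0]]
    - [[0, 0, -0.8], [0, 0, 0]]
    - [[0, 0, -0.9], [0, 0, 0]]
    - [[0, 0, -0.9], [0, 0, 0]]
    - [[0, 0, -0.9], [0, 0, 0]]
    - [[0, -0.9, 0], [0, 0, 0]]
    - [[0, -0.9, 0], [0, 0, 0]]
    - [[0, 0, 0], [0, 0, 0.98]]
    - [[0, 0, 0], [0, 0, 0.98]]
    - [[0, 0, 0], [0, 0, 0.98]]
    - [[0, 0, 0], [0, 0, 0.98]]
    - [[0, 0, 0], [0, 0, 0.98]]
    - [[0, 0, 0], [0, 0, 0.98]]
    - [[0, 0, 0], [0, 0, 0.98]]
    - [[0, 0, 0], [0, 0, 0.98]]
    - [[0, 0, 0], [0, 0, 0.98]]
    - [[0, 0, 0], [0, 0, 0.98]]
    - [[0, 0, 0], [0, 0, 0.98]]
    - [[0, 0, 0], [0, 0, 0]]
    - [[0, 0, 0], [0, 0, 0]]

```text
time_s: 9.7
position: [0.3717, -0.1765, 0.2149]
tool_rot: [[0.994, 0.113, -0.0], [0.113, -0.994, 0.0], [-0.0, -0.0, -1.0]]
ft_force: [0.2, -0.4, -2.7]
grip_width: 0.0528
gripper_force: 64.4
```

Request:
move_arm:
  motion:
    - [[0.16, -0.756, 0.1], [0, 0, 0]]
    - [[0.16, -0.756, 0.1], [0, 0, 0]]
    - [[0.16, -0.756, 0.1], [0, 0, 0]]
    - [[0.16, -0.756, 0.1], [0, 0, 0]]
    - [[0.16, -0.756, 0.1], [0, 0, -0.03]]
    - [[0, 0, 0], [0, 0.95, 0]]
    - [[0, 0, 0], [0, 0.95, 0]]
    - [[0, 0, 0], [0, 0.95, 0]]
    - [[0, 0, 0], [0, 0.95, 0]]
    - [[0, 0, 0], [0, 0.95, 0]]
    - [[0, 0, 0], [0, 0, 0]]
    - [[0, 0, 0], [0, 0, 0]]

```text
time_s: 10.9
position: [0.3912, 0.0163, 0.1899]
tool_rot: [[0.802, 0.118, 0.585], [0.093, -0.993, 0.072], [0.589, -0.004, -0.808]]
ft_force: [0.4, -0.1, -1.6]
grip_width: 0.0529
gripper_force: 64.7
```

```bash
cat > rel.py <<'E'
from h import *
a=np.radians(6.26);ex=np.array([np.cos(a),np.sin(a),0]);ey=np.array([-ex[1],ex[0],0])
F=np.array([ex,ey,[0,0,1]]);seat=np.array([551.3,-26.8,70])
def rp(p): return np.asarray(p)@F.T*1000-seat
if __name__=='__main__':
    import sys
    n=sys.argv[1];im,R,t=cap('wrist',n);s=env.observe();Rt=np.array(s['tool_rot']);p=np.array(s['position'])
    print('t',s['time_s'],'q',s['q'],'TCP rot-frame',rp(p),'tool axes in rot (cols)\n',F@Rt)
    Q=(cloud(load(n))-p)@Rt*1000  # tool frame
    fw=Q.reshape(-1,3);m=(fw[:,2]<15)&(fw[:,2]>-60)&(abs(fw[:,0])<60)&(abs(fw[:,1])<95);fw=fw[m]
    np.save('pics/fw.npy',fw)
    for lo in range(-92,92,4):
        k=fw[(fw[:,1]>=lo)&(fw[:,1]<lo+4)&(fw[:,2]>-50)]
        if len(k)>8: print(lo,len(k),'x',np.percentile(k[:,0],[2,50,98]).round(0),'z',np.percentile(k[:,2],[2,50,98]).round(0))
    cv2.imwrite('pics/'+n+'b.png',im['frame'][:,:,::-1])
E
python3 rel.py w4
```

```text
t 10.95 q [-31.9313  -7.9112 123.9846  35.3353  39.946   28.6065] TCP rot-frame [-160.1605    0.3739  120.1907] tool axes in rot (cols)
 [[ 0.8074  0.0098  0.5899]
 [ 0.006  -0.9999  0.0084]
 [ 0.5899 -0.0033 -0.8074]]
-84 106 x [-7.  7. 14.] z [-27. -25. -14.]
-80 577 x [-9.  6. 14.] z [-28. -23.  -7.]
-76 591 x [-9.  4. 13.] z [-26. -18.  -5.]
-72 153 x [-3.  3.  6.] z [-20. -18. -12.]
-68 157 x [-2.  4.  6.] z [-20. -18. -12.]
-64 162 x [-3.  3.  6.] z [-20. -18. -12.]
-60 157 x [-3.  3.  6.] z [-20. -18. -12.]
-56 160 x [-3.  3.  6.] z [-20. -18. -12.]
-52 157 x [-3.  3.  6.] z [-20. -18. -12.]
-48 148 x [-2.  3.  6.] z [-20. -18. -12.]
-44 122 x [0. 4. 6.] z [-20. -18. -12.]
-40 253 x [2. 7. 8.] z [-50. -37. -12.]
-36 101 x [ 5.  8. 12.] z [-49. -39. -12.]
-32 168 x [11. 12. 12.] z [-50. -42. -31.]
-28 760 x [-23.  16.  36.] z [-50. -47. -12.]
-24 2198 x [-28.  12.  36.] z [-50. -37.   2.]
-20 815 x [-13.  11.  29.] z [-40. -36.   0.]
-16 817 x [-13.  11.  29.] z [-40. -35.   1.]
-12 753 x [-12.  11.  29.] z [-40. -35.   1.]
-8 728 x [-13.  11.  29.] z [-39. -35.   1.]
-4 719 x [-13.  11.  29.] z [-39. -34.   1.]
0 752 x [-12.  11.  28.] z [-39. -34.   1.]
4 695 x [-12.  11.  28.] z [-39. -35.   1.]
8 635 x [-12.  11.  28.] z [-38. -33.   2.]
12 590 x [-12.  10.  27.] z [-38. -24.   2.]
16 520 x [-11.  10.  26.] z [-37. -23.   3.]
20 2380 x [-28.  10.  35.] z [-49. -32.   7.]
24 977 x [-24.  16.  36.] z [-50. -47. -11.]
28 146 x [11. 11. 12.] z [-50. -43. -31.]
32 103 x [ 6. 11. 12.] z [-49. -39. -12.]
36 252 x [3. 7. 8.] z [-50. -38. -12.]
40 131 x [1. 5. 8.] z [-46. -18. -12.]
44 145 x [-2.  3.  6.] z [-20. -18. -12.]
48 156 x [-3.  3.  6.] z [-20. -18. -12.]
52 163 x [-3.  3.  6.] z [-19. -18. -12.]
56 158 x [-3.  4.  6.] z [-20. -18. -12.]
60 155 x [-3.  3.  6.] z [-20. -18. -12.]
64 159 x [-3.  3.  6.] z [-20. -18. -12.]
68 153 x [-3.  3.  6.] z [-20. -18. -12.]
72 108 x [-3.  3.  6.] z [-19. -18. -12.]
```

View pics/w4b.png

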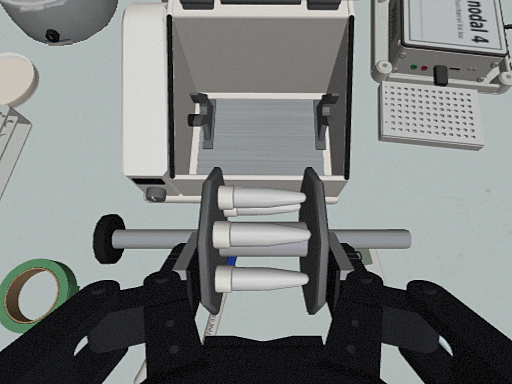

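```bash
cat > ax.py <<'E'
from h import *
from scipy.optimize import least_squares
fw=np.load('pics/fw.npy')
m=((abs(fw[:,1])>46)&(abs(fw[:,1])<72))&(fw[:,2]>-21)&(fw[:,2]<-10)&(abs(fw[:,0])<8)
q=fw[m]
f=lambda p:np.hypot(q[:,0]-p[0]-p[2]*q[:,1],q[:,2]-p[1]-p[3]*q[:,1])-5
r=least_squares(f,[1,-14,0,0],loss='soft_l1');print('axle x,z at y=0',r.x[:2],'slopes',r.x[2:],'rms',f(r.x).std())
c=fw[(abs(fw[:,0]-r.x[0])<4)&(fw[:,2]>-21)&(fw[:,2]<-10)];print('axle ends',np.percentile(c[:,1],[0.5,99.5]))
w=fw[(fw[:,1]<-74)&(fw[:,2]<-21)&(fw[:,2]>-30)];print('wheel y',np.percentile(w[:,1],[1,50,99]),len(w))
p=fw[(fw[:,0]>14)&(fw[:,0]<36)&(fw[:,2]>-45)];h=np.histogram(p[:,1],bins=np.arange(-32,33,1));print([(int(b),int(n)) for n,b in zip(*h) if n>30])
E
python3 ax.py
```

```text
axle x,z at y=0 [  1.2195 -14.0022] slopes [-0.0013  0.001 ] rms 0.5069066091319843
axle ends [-76.0165  74.4808]
wheel y [-81.2449 -77.2495 -75.2027] 612
[(-27, 60), (-26, 94), (-25, 116), (-24, 114), (-23, 184), (-22, 477), (-21, 85), (-20, 88), (-19, 87), (-18, 83), (-17, 83), (-16, 90), (-15, 96), (-14, 70), (-13, 74), (-12, 78), (-11, 76), (-10, 74), (-9, 73), (-8, 69), (-7, 72), (-6, 76), (-5, 68), (-4, 68), (-3, 80), (-2, 68), (-1, 66), (0, 78), (1, 74), (2, 81), (3, 66), (4, 72), (5, 60), (6, 60), (7, 63), (8, 57), (9, 53), (10, 55), (11, 52), (12, 49), (13, 51), (14, 47), (15, 43), (16, 44), (17, 41), (18, 35), (22, 668), (23, 144), (24, 122), (25, 109), (26, 93)]
```

```bash
cat > br.py <<'E'
from rel import *
import sys
P=cloud(load(sys.argv[1])).reshape(-1,3);r=rp(P)
def md(n,m,i): print(n,m.sum(),np.percentile(r[m][:,i],[10,50,90]).round(1))
x,y,z=r.T
md('wall-79',(abs(y+79)<5)&(abs(x-0)<40)&(z<30)&(z>-30),1)
md('br-64',(abs(y+64)<4)&(x<30)&(x>-25)&(z<0)&(z>-40),1)
md('br+64',(abs(y-64)<4)&(x<30)&(x>-25)&(z<0)&(z>-40),1)
md('front rim z',(x<-77)&(x>-85)&(abs(y)<60)&(z>-5)&(z<12),2)
md('front x',(x<-77)&(x>-90)&(abs(y)<60)&(z>-50)&(z<-5),0)
for s in(-68,68):
    m=(abs(y-s)<4.5)&(x>-36)&(x<14)&(z>-8)&(z<45);q=r[m];o=np.argsort(q[:,0]);print(s,' '.join(f'{a:.0f},{b:.0f}' for a,_,b in q[o][::3]))
E
python3 br.py w4
```

```text
wall-79 856 [-78.5 -78.2 -77.9]
br-64 265 [-66.8 -63.7 -63.1]
br+64 236 [64.9 65.4 66.9]
front rim z 700 [-2.6  3.4  4.6]
front x 354 [-83.9 -83.6 -83.2]
-68 -31,19 -31,19 -31,18 -31,21 -30,21 -30,19 -30,18 -29,20 -28,20 -28,20 -27,19 -27,19 -26,17 -25,18 -24,17 -23,17 -23,17 -22,17 -21,16 -21,17 -20,15 -19,15 -18,15 -18,14 -17,14 -16,13 -15,12 -12,42 -12,41 -12,39 -12,41 -11,37 -11,37 -11,40 -11,38 -11,38 -11,35 -11,35 -11,33 -11,36 -10,34 -10,33 -10,31 -10,32 -10,29 -10,30 -10,30 -10,32 -10,40 -10,41 -10,41 -9,41 -9,28 -9,27 -4,-3 -3,-5 -3,-5 -2,-5 -2,-3 -0,-5 1,-5 1,-6 2,-6 2,-6 2,-5 3,-4 3,-4 4,-3 4,-4 4,-4 5,-3 5,-2 5,0 5,-2 6,3 6,-3 6,1 6,-3 6,2 6,2 6,-2
68 -31,19 -31,18 -31,20 -30,20 -30,19 -30,21 -30,20 -30,17 -29,21 -28,20 -28,19 -27,14 -27,19 -26,18 -26,18 -25,18 -25,18 -24,14 -24,9 -23,18 -23,17 -22,16 -21,11 -21,16 -21,15 -20,11 -20,16 -19,15 -19,14 -19,0 -18,15 -18,7 -17,12 -17,13 -15,7 -15,11 -14,-5 -14,10 -14,2 -12,-4 -12,41 -12,43 -12,36 -11,39 -11,41 -11,39 -11,40 -11,34 -11,39 -11,35 -11,40 -11,32 -11,37 -11,41 -11,33 -10,31 -10,30 -10,33 -10,38 -10,41 -10,28 -10,40 -10,31 -10,31 -10,27 -10,29 -9,32 -9,-2 -9,37 -9,40 -9,40 -8,25 -8,-7 -8,37 -7,-3 -6,-7 -6,33 -5,-7 -4,23 -4,30 -3,-4 -3,28 -3,-5 -2,24 -2,-4 -1,-5 -1,-7 -1,30 -0,-4 -0,-5 -0,14 0,20 1,-4 1,25 2,13 2,14 2,21 2,-5 3,-5 3,-4 3,-4 3,-4 3,14 4,-3 4,15 5,-2 5,-3 5,-3 5,-1 5,10 5,0 6,2 6,-2 6,16 6,-1 6,4 7,0 8,10 8,-2 8,5 9,6 10,-1 11,6 12,-7 13,-6 13,-5
```

Request:
move_arm:
  motion:
    - [[0, 0, 0], [-0.041, 0, 0.057]]
    - [[0.234, 0, 0.582], [0, 0, 0]]
    - [[0.234, 0, 0.582], [0, 0, 0]]
    - [[0.234, 0, 0.582], [0, 0, 0]]
    - [[0.234, 0, 0.582], [0, 0, 0]]
    - [[0.234, 0, 0.582], [0, 0, 0]]
    - [[0, 0, 0], [0, 0, 0]]
    - [[0, 0, 0], [0, 0, 0]]
    - [[0, 0, 0], [0, 0, 0]]

```text
time_s: 11.85
position: [0.5232, 0.0322, 0.1072]
tool_rot: [[0.802, 0.11, 0.587], [0.086, -0.994, 0.068], [0.591, -0.005, -0.807]]
ft_force: [0.2, -0.3, -1.0]
grip_width: 0.0531
gripper_force: 64.6
```

```bash
python3 rel.py w5|head -5; python3 ax.py|head -3; python3 br.py w5|head -3;  python3 - <<'E'
from rel import *
s=env.observe();R=F@np.array(s['tool_rot']);c=rp(s['position'])+R@[1.2,0,-14];print('axle',c,'ends',c+R@[0,-68,0],c+R@[0,68,0]);d=np.array([0,0.5,0])-c
print('to seat in tool /50',R.T@d/50,s['ft_force'])
E
```

```text
t 11.9 q [-16.998   16.3508 116.2275  46.2023  19.1509  26.443 ] TCP rot-frame [-27.7405   1.5493  37.3934] tool axes in rot (cols)
 [[ 0.8064  0.      0.5914]
 [-0.0025 -1.      0.0035]
 [ 0.5914 -0.0044 -0.8063]]
-92 593 x [-30.  22.  48.] z [-0. 10. 15.]
axle x,z at y=0 [  1.6911 -13.6514] slopes [-0.0001  0.0013] rms 0.5095174635942828
axle ends [-76.1516  74.2973]
wheel y [-81.3544 -77.5635 -75.4126] 592
wall-79 2281 [-78.7 -78.3 -78. ]
br-64 761 [-65.3 -63.7 -63.3]
br+64 704 [64.7 65.2 66. ]
axle [-35.053    1.4968  49.3919] ends [-35.056   69.4961  49.6878] [-35.0501 -66.5026  49.0961]
to seat in tool /50 [-0.0189  0.0243  1.2111] [-0.5656 -0.4606 -0.772 ]
```

View pics/w5b.png

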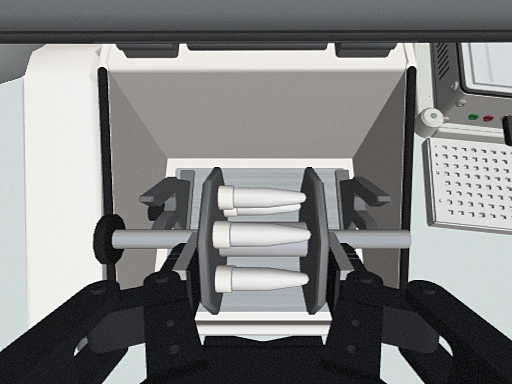

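Request:
move_arm:
  motion:
    - [[0, 0.008, 0], [0, 0.5, 0]]
    - [[0.02, 0.008, 0], [0, 0.5, 0]]
    - [[0.02, 0, 0], [0, 0, 0]]
    - [[0, 0, 0], [0, 0, 0]]

```text
time_s: 12.3
position: [0.5252, 0.035, 0.1084]
tool_rot: [[0.755, 0.118, 0.645], [0.08, -0.993, 0.087], [0.651, -0.014, -0.759]]
ft_force: [-0.6, -0.8, -1.9]
grip_width: 0.0528
gripper_force: 64.8
```

```bash
cat > go.py <<'E'
from rel import *
s=env.observe();R=F@np.array(s['tool_rot']);c=rp(s['position'])+R@[1.5,0,-13.8];print('q',s['q'],'\naxle',c,'ends',c+R@[0,-68,0],c+R@[0,68,0]);sl=np.array([-.5736,0,.8192])
for k in(20,10,0,-3):
    d=np.array([0,.7,0])+k*sl-c;print(k,'tool/50',R.T@d/50)
print(s['ft_force'],s['time_s'],'R',R.tolist())
E
python3 go.py
```

```text
q [-18.1257  16.8396 119.2162  69.6923  17.6095   2.2997] 
axle [-33.2523   4.0626  49.8381] ends [-33.838   72.053   50.8166] [-32.6667 -63.9279  48.8595]
20 tool/50 [-0.1045  0.0806  0.7903]
10 tool/50 [-0.124   0.084   0.9893]
0 tool/50 [-0.1435  0.0873  1.1883]
-3 tool/50 [-0.1494  0.0883  1.248 ]
[-0.6013 -0.8332 -1.8502] 12.3 R [[0.7592699536121839, 0.008612731223988816, 0.6507188013286654], [-0.0028257105640199323, -0.9998593617099529, 0.016530945549902126], [0.6507696619400449, -0.014390193251960497, -0.7591388340986192]]
```

Request:
move_arm:
  motion:
    - [[0, 0, 0], [0, 0, 0]]
    - [[0, 0, 0], [0, 0, 0]]
    - [[0, 0, 0], [0, 0, 0]]

```text
time_s: 12.6
position: [0.5253, 0.0352, 0.108]
tool_rot: [[0.755, 0.118, 0.645], [0.081, -0.993, 0.088], [0.651, -0.015, -0.759]]
ft_force: [-0.0, -0.2, -1.3]
grip_width: 0.0529
gripper_force: 64.8
```

```bash
python3 go.py
```

```text
q [-18.1061  16.9096 119.2405  70.0251  17.6003   1.9385] 
axle [-33.1062   4.3123  49.4174] ends [-33.7492  72.3021  50.4041] [-32.4633 -63.6775  48.4307]
20 tool/50 [-0.1015  0.0859  0.7818]
10 tool/50 [-0.121   0.0894  0.9808]
0 tool/50 [-0.1406  0.0928  1.1799]
-3 tool/50 [-0.1465  0.0939  1.2396]
[-0.0203 -0.2446 -1.3343] 12.6 R [[0.7590938295600034, 0.009455624679308902, 0.6509125510280568], [-0.002268527977438063, -0.9998500095164278, 0.01717009757731133], [0.6509772743381632, -0.014510328456752852, -0.7589585223603018]]
```

Request:
move_arm:
  motion:
    - [[-0.035, 0.03, 0], [-0.041, 0, -0.005]]
    - [[-0.035, 0.03, 0], [-0.041, 0, -0.005]]
    - [[-0.03, 0.03, 0], [-0.041, 0, -0.005]]
    - [[0, 0, 0], [0, 0, 0]]
    - [[0, 0, 0], [0, 0, 0]]

```text
time_s: 13.1
position: [0.522, 0.0303, 0.1045]
tool_rot: [[0.755, 0.109, 0.647], [0.082, -0.994, 0.071], [0.651, -0.0, -0.759]]
ft_force: [-0.2, 1.2, -2.9]
grip_width: 0.0528
gripper_force: 64.8
```

```bash
python3 go.py; python3 rel.py w6 >/dev/null; python3 ax.py|head -3; python3 br.py w6|head -3
```

```text
q [-18.3494  17.0913 120.0728  73.125   16.4599  -1.5966] 
axle [-36.9924   0.0515  45.9264] ends [-36.9743  68.0515  45.9514] [-37.0105 -67.9485  45.9014]
20 tool/50 [ 0.0029 -0.0129  0.7808]
10 tool/50 [-0.0166 -0.0129  0.9798]
0 tool/50 [-0.0362 -0.0128  1.1789]
-3 tool/50 [-0.0421 -0.0128  1.2386]
[-0.22    1.2368 -2.9253] 13.1 R [[0.7591747248858477, -0.0002664933256252271, 0.6508868304673285], [-0.00044137118058787405, -0.9999998970442194, 0.00010537092347971452], [0.6508867353741192, -0.00036727763063616964, -0.759174764346895]]
axle x,z at y=0 [  1.7157 -13.8363] slopes [-0.0001  0.001 ] rms 0.5124024083114793
axle ends [-76.0188  74.4114]
wheel y [-81.2812 -77.247  -75.145 ] 600
wall-79 2281 [-78.7 -78.3 -78. ]
br-64 718 [-65.4 -63.7 -63.3]
br+64 695 [64.7 65.2 65.8]
```

Request:
move_arm:
  motion:
    - [[0, -0.006, 0.15], [0, 0, 0]]
    - [[0, -0.006, 0.15], [0, 0, 0]]
    - [[0, 0, 0.15], [0, 0, 0]]
    - [[0, 0, 0.15], [0, 0, 0]]
    - [[0, 0, 0.15], [0, 0, 0]]
    - [[0, 0, 0], [0, 0, 0]]
    - [[0, 0, 0], [0, 0, 0]]

```text
time_s: 13.85
position: [0.5461, 0.0337, 0.076]
tool_rot: [[0.755, 0.109, 0.647], [0.082, -0.994, 0.071], [0.651, -0.0, -0.759]]
ft_force: [0.9, -0.5, -1.4]
grip_width: 0.0529
gripper_force: 64.8
```

```bash
python3 go.py
```

```text
q [-16.5645  22.6642 118.5302  88.082   14.6429 -15.7202] 
axle [-12.6606   0.7347  17.5002] ends [-12.6528  68.7346  17.5272] [-12.6684 -67.2653  17.4733]
20 tool/50 [0.0035 0.0007 0.0324]
10 tool/50 [-0.016   0.0008  0.2315]
0 tool/50 [-0.0355  0.0008  0.4305]
-3 tool/50 [-0.0414  0.0008  0.4902]
[ 0.8574 -0.5095 -1.4362] 13.85 R [[0.7592684748281281, -0.00011465679783296936, 0.6507775118932636], [-0.00034509070005913473, -0.9999999148194845, 0.0002264363761067096], [0.6507774304972299, -0.00039650326909413514, -0.7592684497202427]]
```

Request:
move_arm:
  motion:
    - [[-0.009, 0, 0.1], [0, 0, 0]]
    - [[-0.009, 0, 0.1], [0, 0, 0]]
    - [[-0.009, 0, 0.1], [0, 0, 0]]
    - [[-0.009, 0, 0.1], [0, 0, 0]]
    - [[0, 0, 0], [0, 0, 0]]
    - [[0, 0, 0], [0, 0, 0]]

```text
time_s: 14.45
position: [0.5576, 0.0349, 0.06]
tool_rot: [[0.755, 0.109, 0.647], [0.082, -0.994, 0.071], [0.651, -0.0, -0.759]]
ft_force: [0.4, 0.4, -2.4]
grip_width: 0.053
gripper_force: 64.8
```

```bash
python3 go.py
```

```text
q [-15.8482  25.5752 117.7714  97.1624  14.302  -24.5055] 
axle [-1.0599  0.7     1.4157] ends [-1.0453 68.7     1.4348] [ -1.0745 -67.3      1.3967]
20 tool/50 [ 0.0369 -0.     -0.3628]
10 tool/50 [ 0.0173 -0.     -0.1638]
0 tool/50 [-0.0023  0.      0.0353]
-3 tool/50 [-0.0082  0.      0.095 ]
[ 0.3721  0.4205 -2.4141] 14.45 R [[0.759010663660649, -0.0002147646490402976, 0.6510781568487508], [-0.00034544189544920723, -0.9999999376815638, 7.284754705052064e-05], [0.6510781006295004, -0.0002802017376202621, -0.7590106905489991]]
```

Another step until contact.

Request:
move_arm:
  motion:
    - [[0, 0, 0.03], [0, 0, 0]]
    - [[0, 0, 0.02], [0, 0, 0]]
    - [[0, 0, 0], [0, 0, 0]]
    - [[0, 0, 0], [0, 0, 0]]

```text
time_s: 14.85
position: [0.559, 0.035, 0.0584]
tool_rot: [[0.754, 0.109, 0.648], [0.082, -0.994, 0.071], [0.652, 0.0, -0.759]]
ft_force: [-7.1, -2.8, 8.0]
grip_width: 0.0527
gripper_force: 66.6
```

Request:
move_arm:
  motion:
    - [[0, 0, -0.015], [0, 0, 0]]
    - [[0, 0, 0], [0, 0, 0]]
    - [[0, 0, 0], [0, 0, 0]]
    - [[0, 0, 0], [0, 0, 0]]
    - [[0, 0, 0], [0, 0, 0]]
    - [[0, 0, 0], [0, 0, 0]]
  claw: 0

```text
time_s: 15.45
position: [0.5589, 0.035, 0.0583]
tool_rot: [[0.755, 0.109, 0.647], [0.082, -0.994, 0.071], [0.651, -0.0, -0.759]]
ft_force: [-1.0, 0.6, -0.1]
grip_width: 0.0854
gripper_force: 0.0
```

```bash
python3 go.py; python3 rel.py w7 >/dev/null; python3 ax.py;
```

```text
q [-15.7711  25.8738 117.6536  97.9075  14.2763 -25.2145] 
axle [ 0.2692  0.6713 -0.2316] ends [ 0.2819 68.6713 -0.2126] [  0.2565 -67.3287  -0.2506]
20 tool/50 [ 0.038  -0.0006 -0.4051]
10 tool/50 [ 0.0185 -0.0006 -0.2061]
0 tool/50 [-0.0011 -0.0006 -0.007 ]
-3 tool/50 [-0.0069 -0.0006  0.0527]
[-1.0347  0.6133 -0.0739] 15.45 R [[0.7591402846951043, -0.00018690017389821293, 0.6509270260339179], [-0.0003239865514882929, -0.9999999434014384, 9.071843271593385e-05], [0.650926972237094, -0.0002797596192743052, -0.759140302281999]]
axle x,z at y=0 [  1.2814 -14.3022] slopes [0.0002 0.    ] rms 0.6726671408971072
axle ends [-88.3102  79.3854]
wheel y [-88.7554 -87.8008 -75.4885] 2286
[(-27, 53), (-26, 102), (-25, 106), (-24, 110), (-23, 170), (-22, 481), (-21, 92), (-20, 90), (-19, 89), (-18, 91), (-17, 93), (-16, 84), (-15, 96), (-14, 74), (-13, 82), (-12, 73), (-11, 78), (-10, 74), (-9, 78), (-8, 70), (-7, 73), (-6, 80), (-5, 71), (-4, 71), (-3, 79), (-2, 67), (-1, 69), (0, 78), (1, 74), (2, 87), (3, 67), (4, 73), (5, 66), (6, 61), (7, 65), (8, 59), (9, 59), (10, 55), (11, 54), (12, 51), (13, 51), (14, 51), (15, 44), (16, 47), (17, 44), (18, 36), (19, 31), (22, 675), (23, 141), (24, 105), (25, 118), (26, 92)]
```

Request:
move_arm:
  motion:
    - [[0, 0, -0.15], [0, 0, 0]]
    - [[0, 0, -0.2], [0, 0, 0]]
    - [[0, 0, -0.2], [0, 0, 0]]
    - [[0, 0, -0.2], [0, 0, 0]]
    - [[0, 0, -0.3], [0, 0, 0]]
    - [[0, 0, -0.4], [0, 0, 0]]
    - [[0, 0, -0.4], [0, 0, 0]]
    - [[0, 0, -0.4], [0, 0, 0]]
    - [[0, 0, -0.5], [0, 0, 0]]
    - [[0, 0, -0.6], [0, 0, 0]]
    - [[0, 0, -0.6], [0, 0, 0]]
    - [[0, 0, 0], [0, 0, 0]]
    - [[0, 0, 0], [0, 0, 0]]

```text
time_s: 16.8
position: [0.4313, 0.0208, 0.2085]
tool_rot: [[0.754, 0.108, 0.648], [0.082, -0.994, 0.07], [0.652, 0.0, -0.758]]
ft_force: [-0.5, -0.1, -0.3]
grip_width: 0.0853
gripper_force: 0.0
```

```bash
python3 go.py; python3 rel.py w8 >/dev/null; python3 br.py w8|head -3; python3 - <<'E'
from rel import *
r=rp(cloud(load('w8')).reshape(-1,3))
x,y,z=r.T
for lo in(-76,-62,-56,-45,45,56,62,76):
    m=(y>lo-4)&(y<lo+4)&(np.hypot(x,z)<9);print(lo,m.sum(),np.median(r[m],0),np.percentile(r[m][:,2],98) if m.sum() else 0)
m=(abs(y)>72)&(np.hypot(x,z)<12);print('y ext',y[m].min(),y[m].max())
E
```

```text
q [-27.6935  -5.3655 121.0597  39.0095  35.2594  29.5002] 
axle [-128.1895    0.4563  149.9027] ends [-128.1304   68.4562  149.8703] [-128.2485  -67.5437  149.9351]
20 tool/50 [ 0.029  -0.0082  3.5467]
10 tool/50 [ 0.0092 -0.0084  3.7457]
0 tool/50 [-0.0107 -0.0085  3.9448]
-3 tool/50 [-0.0166 -0.0086  4.0045]
[-0.4616 -0.1297 -0.2755] 16.8 R [[0.758244965664578, -0.0008684313706870466, 0.6519691847559035], [-0.0003476031034038363, -0.9999995092284083, -0.000927747285336568], [0.6519696704727956, 0.0004768331965706437, -0.7582448954089287]]
wall-79 761 [-78.4 -78.1 -77.9]
br-64 168 [-66.3 -63.6 -63. ]
br+64 154 [64.8 65.4 66.9]
-76 60 [ -1.2137 -78.0586   2.1196] 8.527037067240244
-62 77 [ -2.5178 -62.9262   3.2291] 5.653971024497058
-56 66 [ -2.6356 -55.6272   3.9552] 5.735516126235838
-45 67 [ -2.6071 -44.685    3.8479] 5.798258828518076
45 63 [-2.5976 45.0432  3.8583] 5.620005850754336
56 63 [-2.8227 55.9314  3.8827] 5.627203020993302
62 75 [-2.4113 62.6305  3.5413] 6.108140515410103
76 51 [-3.2761 74.9864  4.0039] 6.570880554864772
y ext -78.67440591422941 89.27554115937947
```

View pics/w8b.png

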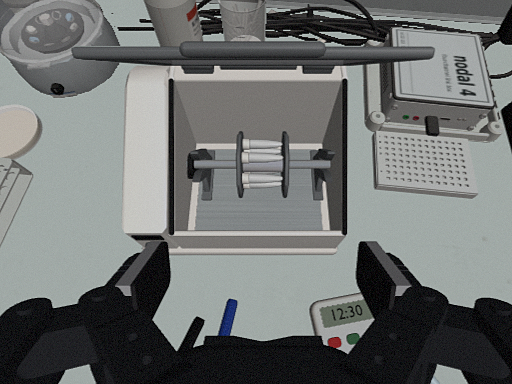

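Request:
move_arm:
  motion:
    - [[0, 0, 0], [0, -0.85, 0]]
    - [[0, 0, 0], [0, -0.85, 0]]
    - [[0, 0, 0], [0, -0.85, 0]]
    - [[0, 0, 0], [0, -0.85, 0]]
    - [[0, 0, 0], [0, -0.85, 0]]
    - [[0, 0, 0], [0, -0.85, 0]]
    - [[0, 0, -0.9], [0, 0, 0]]
    - [[0, 0, -0.9], [0, 0, 0]]
    - [[0, 0, -0.9], [0, 0, 0]]
    - [[0.7, 0, 0], [0, 0, 0]]
    - [[0.75, 0, 0], [0, 0, 0]]
    - [[0.75, 0, 0], [0, 0, 0]]
    - [[0.8, 0, 0], [0, 0, 0]]
    - [[0, 0, 0], [0, 0, 0]]
    - [[0, 0, 0], [0, 0, 0]]
  claw: 1

```text
time_s: 18.35
position: [0.5796, 0.0387, 0.3422]
tool_rot: [[0.993, 0.114, 0.009], [0.114, -0.994, 0.006], [0.009, -0.004, -1.0]]
ft_force: [0.3, 0.4, 0.6]
grip_width: -0.0002
gripper_force: 0.0
```

```bash
cat > tip.py <<'E'
from rel import *
s=env.observe();R=F@np.array(s['tool_rot']);t=rp(s['position'])+R@[0,0,-26]+[0,0,70]
print('tip rot xyz(abs z)',t,'R',R.round(3).tolist(),s['q'],s['grip_width'],s['time_s'],s['ft_force'])
E
python3 tip.py
python3 - <<'E'
from rel import *
cap('wrist','w9');r=rp(cloud(load('w9')).reshape(-1,3))+[0,0,70]
m=(abs(r[:,1]-4)<60)&(r[:,2]>160)&(r[:,2]<290)&(r[:,0]>-60)&(r[:,0]<70)
q=r[m];print(len(q))
for lo in range(170,290,15):
    k=q[(q[:,2]>lo)&(q[:,2]<lo+15)]
    if len(k)>3: print(lo,len(k),np.percentile(k[:,0],[5,50,95]).round(0))
E
```

```text
tip rot xyz(abs z) [ 28.8084   1.9276 368.1877] R [[1.0, 0.005, 0.009], [0.005, -1.0, 0.005], [0.009, -0.004, -1.0]] [ -8.0401  21.9508  52.8128   0.395  104.7907  75.535 ] -0.0001606775393416352 18.35 [0.3296 0.4079 0.5531]
14714
170 1858 [37. 44. 51.]
185 2040 [22. 29. 36.]
200 2272 [ 7. 14. 21.]
215 2511 [-8. -1.  6.]
230 2388 [-22. -15.  -9.]
245 1495 [-36. -30. -24.]
260 780 [-44. -39. -36.]
```

Request:
move_arm:
  motion:
    - [[0, 0, 0.8], [0, 0, 0]]
    - [[0, 0, 0.8], [0, 0, 0]]
    - [[0, 0, 0.8], [0, 0, 0]]
    - [[-0.4, 0, 0], [0, 0, 0]]
    - [[-0.4, 0, 0], [0, 0, 0]]
    - [[-0.2, 0, 0.15], [0, 0, 0]]
    - [[-0.25, 0, 0.2], [0, 0, 0]]
    - [[-0.18, 0, 0.32], [0, 0, 0]]
    - [[-0.17, 0, 0.32], [0, 0, 0]]
    - [[-0.08, 0, 0.28], [0, 0, 0]]
    - [[-0.07, 0, 0.28], [0, 0, 0]]
    - [[0, 0, 0], [0, 0, 0]]

```text
time_s: 19.6
position: [0.4924, 0.0294, 0.1455]
tool_rot: [[0.994, 0.112, 0.01], [0.112, -0.994, 0.005], [0.011, -0.004, -1.0]]
ft_force: [-0.2, -0.4, 0.6]
grip_width: -0.0001
gripper_force: 0.0
```

```bash
cat > cov.py <<'E'
import sys
from rel import *
n=sys.argv[1];cap('top',n);r=rp(cloud(load(n)).reshape(-1,3))+[0,0,70]
for yy in(-80,80):
    m=(abs(r[:,1]-4.5-yy)<7)&(r[:,2]>70)&(r[:,2]<290)&(r[:,0]>-110)&(r[:,0]<50);q=r[m]
    if len(q)>20:
        k=np.polyfit(q[:,0],q[:,2],1);e=q[:,2]-np.polyval(k,q[:,0]);q=q[abs(e)<8];k=np.polyfit(q[:,0],q[:,2],1);print(yy,len(q),'elev',-np.degrees(np.arctan(k[0])),'z at hinge',np.polyval(k,68),'x',q[:,0].min(),q[:,0].max())
E
python3 tip.py; python3 cov.py t9
```

```text
tip rot xyz(abs z) [-58.9193   2.2338 171.5346] R [[1.0, 0.003, 0.011], [0.003, -1.0, 0.004], [0.011, -0.004, -1.0]] [-10.5899  19.3952  89.7403   0.412   70.333   72.8513] -5.113424721465407e-05 19.6 [-0.2184 -0.3722  0.559 ]
-80 51 elev 5.392342713521278 z at hinge 152.438486225108 x -93.4224873187195 49.9766133235338
80 148 elev 5.803062763569586 z at hinge 151.28309577382072 x -69.2249893965249 49.686453131248186
```

Request:
move_arm:
  motion:
    - [[-0.04, 0, 0.36], [0, 0, 0]]
    - [[-0.14, 0, 0.44], [0, 0, 0]]
    - [[-0.04, 0, 0.25], [0, 0, 0]]
    - [[-0.04, 0, 0.24], [0, 0, 0]]
    - [[0, 0, 0.2], [0, 0, 0]]
    - [[0, 0, 0], [0, 0, 0]]
    - [[0, 0, 0], [0, 0, 0]]

```text
time_s: 20.35
position: [0.4826, 0.0279, 0.0723]
tool_rot: [[0.994, 0.112, 0.014], [0.112, -0.994, 0.004], [0.014, -0.002, -1.0]]
ft_force: [0.3, -0.8, 0.6]
grip_width: 0.0006
gripper_force: 0.0
```

```bash
python3 tip.py; python3 cov.py t10
```

```text
tip rot xyz(abs z) [-68.9407   1.8439  98.3268] R [[1.0, 0.003, 0.014], [0.003, -1.0, 0.003], [0.014, -0.002, -1.0]] [-10.9843  23.9559  97.2221   0.4429  58.1009  72.363 ] 0.0006124664732142393 20.35 [ 0.3119 -0.8216  0.5815]
-80 88 elev -25.571134396932337 z at hinge 154.98867033711582 x -6.201412070608171 49.38835167481352
80 177 elev -24.83382135499608 z at hinge 153.95318890259594 x -84.09278975211669 47.77363840824137
```

Request:
move_arm:
  motion:
    - [[0, 0, 0.04], [0, 0, 0]]
    - [[0, 0, 0.04], [0, 0, 0]]
    - [[0, 0, 0], [0, 0, 0]]
    - [[0, 0, 0], [0, 0, 0]]

```text
time_s: 20.8
position: [0.4832, 0.0278, 0.0705]
tool_rot: [[0.994, 0.112, 0.017], [0.112, -0.994, 0.003], [0.017, -0.001, -1.0]]
ft_force: [-7.4, 0.7, 26.5]
grip_width: -0.0001
gripper_force: 13.4
```

Request:
move_arm:
  motion:
    - [[0, 0, -0.1], [0, 0, 0]]
    - [[0, 0, -0.3], [0, 0, 0]]
    - [[0, 0, -0.8], [0, 0, 0]]
    - [[0, 0, -0.8], [0, 0, 0]]
    - [[0, 0, -0.8], [0, 0, 0]]
    - [[0, 0, -0.8], [0, 0, 0]]
    - [[-0.7, 0, 0], [0, 0, 0]]
    - [[-0.7, 0, 0], [0, 0, 0]]
    - [[0, 0, 0], [0, 0, 0]]
    - [[0, 0, 0], [0, 0, 0]]

```text
time_s: 21.8
position: [0.4104, 0.0193, 0.2474]
tool_rot: [[0.994, 0.111, 0.014], [0.111, -0.994, 0.004], [0.015, -0.002, -1.0]]
ft_force: [-0.2, 0.1, 0.2]
grip_width: -0.0001
gripper_force: 0.0
```

```bash
python3 cov.py t11; python3 - <<'E'
from h import *
im,_,_=cap('scene','s11')
cv2.imwrite('pics/fin.png',cv2.resize(im['frame'][140:300,170:370][:,:,::-1],(750,600),interpolation=cv2.INTER_CUBIC))
E
```

```text
-80 170 elev -24.613118567983605 z at hinge 154.00947461099304 x -59.66765964923553 49.56469160330494
80 204 elev -25.209873707798746 z at hinge 154.90188124263784 x -87.83760265729484 49.305916464368124
```

```bash
python3 -c "
from rig import env
print(env.close_job())"
```

```text
the job is handed in; nothing more can be done
None
```

The carousel is back in the rotator with both axle ends on the bottom of their slots and the drive wheel on the tower side. The clear cover is shut, I did not touch the rack, dish or timer, and the job is handed in at about 22 s; I measured the seating and the cover angle, but did not look at the carousel again after shutting the cover.

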